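# Turn up the right hotplate to setting 3

### The job

Turn up the plate that the long-handled saucepan stands on: set its dial, the one directly in front of that plate, to setting 3, the third click from off, and let go. Leave the other dial as it is and do not push the pans about.

Things in the scene. Friction and masses are not known exactly. Their poses are not given: they have to be found in the camera images.
- hob: Steel double hotplate, 340 x 500 x 55 mm (x, y, z), fixed to the worktop. Origin: centre of its underside; own +x points away from the robot, +y left. Two round black plates, 170 mm across, tops 62 mm up, centred at x +60, y +-125 mm. Two dials on its front strip at x -120, y +-125 mm, each directly in front of its own plate (axis 180 mm from that plate's centre). Off points to its +x.
- saucepan: Open steel saucepan, 150 mm across, 62 mm high, standing on one of the plates, with one long black-ended handle that reaches 215 mm from the pan's centre along its own +x, away from the dials. Origin: centre of its underside.
- casserole: Open steel casserole, 150 mm across, 62 mm high, on the other plate, with two short loop handles on opposite sides and no long one. Origin: centre of its underside.
- left_dial (a joint): The left dial (+y side of the hotplate), rad: 0 = off, growing clockwise seen from above. Clicks every 25 degrees (0.436), so setting 3 rests at 1.309; end stops at 0 and 2.182 (setting 5). Starts at off or setting 1. Let go, it snaps into the nearest setting; about 0.1 N m takes it over a click. Marks on the panel: a dot for off, then bars 1 to 5, each longer than the last.
- left_dial_tip (a point): Pointer end (white line) of the left dial's black grip bar; turns with it. Its x runs along the bar, outward to the pointer; z up. The dial's upright axis is 24 mm from it along its -x. Bar 48 mm long, centred on the axis, 14 mm thick; its top is 15 mm above this point, the 48 mm wide round skirt under it 21 mm below, the panel 28 mm below. Pinch the bar across its thickness at this height.
- right_dial (a joint): The right dial (-y side of the hotplate), rad: 0 = off, growing clockwise seen from above. Clicks every 25 degrees (0.436), so setting 3 rests at 1.309; end stops at 0 and 2.182 (setting 5). Starts at off or setting 1. Let go, it snaps into the nearest setting; about 0.1 N m takes it over a click. Marks on the panel: a dot for off, then bars 1 to 5, each longer than the last.
- right_dial_tip (a point): Pointer end (white line) of the right dial's black grip bar; turns with it. Its x runs along the bar, outward to the pointer; z up. The dial's upright axis is 24 mm from it along its -x. Bar 48 mm long, centred on the axis, 14 mm thick; its top is 15 mm above this point, the 48 mm wide round skirt under it 21 mm below, the panel 28 mm below. Pinch the bar across its thickness at this height.

How it is judged:
By the outcome, as a careful person would: the job done as asked, in the order asked, and still so for the second after the job is handed in, with the robot touching nothing.
It also fails if it takes over 32 s, if anything falls off the work surface, if the arm or the gripper's body presses on something with over 40 N, if the wrist force passes 120 N, or if a joint passes its speed limit or range.

### The arm

A 6-joint arm with a two-finger parallel gripper is mounted at the origin on the work surface. World frame = base frame: x ahead of the robot, y to its left, z up, the work surface at z = 0. Lengths are in m, angles in rad, forces in N, time in s.
With the tool pointing down it reaches from about 0.325 to 0.75 m from the base axis. Payload 7.6 kg.
Tool frame: the origin (TCP) lies midway between the tips of the shut fingers; the grasp point (between the pads) lies 19 mm behind it; z points along the fingers, y is the line along which they close (so a half turn about z gives the same grasp; the last joint's range is limited). The gripper opens to 85 mm and grips with 20 to 120 N. Pads are 22 mm wide; open, the fingers measure 114 mm over their backs; the gripper's body (76 mm by 85 mm) begins 54 mm behind the grasp point. The pads swing forward as they close: fully open they stand 13 mm farther back than shut.
Start: joints at [-1.396, 0.052, 1.401, -0, 1.689, -0.07], TCP at [0.127, -0.509, 0.209] pointing down, gripper open.
Joint ranges: [-2.9, 2.9], [-0.91, 2.17], [0.12, 2.37], [-1.06, 4.2], [0.26, 2.73], [-2.93, 2.93]. Speed limits (rad/s): [2.57, 2.57, 3.01, 3.14, 3.14, 3.14].

### API

Orientations are given as a 3x3 rotation matrix whose columns are the frame's x, y, z axes.
In Python, from bench import r gives the robot as it stands.
- The arm moves only by the tool send_rows, never from a script. Its argument "commands" is a list of rows, each a list of 6 numbers: the shift along the tool's x, y, z normalised to -1 to 1, where 1 is 100 mm, then the turn, a rotation vector about the tool's x, y, z normalised to -1 to 1, where 1 is 360 degrees. In form: [[tx, ty, tz, ax, ay, az], ...]. A call has 1 to 20 rows; each row shifts and turns the commanded pose from where the row before left it, along the tool's axes as they then stand; what a row does not reach is not made up. A row lasts 1/10 s, in which the tool goes at most 50 mm and 8.59 degrees, less where a joint would pass 70% of its speed; a pose out of reach is approached as far as the arm can. A call with a number of a shift or a turn outside -1 to 1 is refused whole. A call with a gripper value outside its range is refused whole. "jaw" is the closure in counts, from 0 (fully open) to 255 (shut), set as the call begins (left out, the last holds). The fingers move at their own pace and stop on an object; the grip force is fixed at half the most. Time passes only in rows, so rows that do not move let the fingers close. It gives the time, the measured TCP pose, the force, the opening and the grip force at its end, in the units of the state.
- r.get_obs(): the state, without advancing time (a new reading comes with each control period).
- r.snapshot(name): name is "scene" or "side" or "wrist"; returns a dict with "frame" (480x640x3 uint8, red, green, blue), "range_z" (480x640 float32, m along the optical axis (not along the pixel's ray), 0 where there is no reading), "mtx" (3x3 intrinsics, pixels), "eye" and "rotation" of the camera in the world. Camera axes: x right, y up, looking along -z (the intrinsics and any distortion apply to the point x, -y, -z); pixel columns grow to the right and rows downward; lengths in m; the calibration is good to about 2 mm. A picture is of the moment at which its call begins.
- r.close_job(): hands the job in; it is judged then, once.
Trained networks look in a picture, given as the dict that the camera call returned (one of the last four; its "shot" number tells which), for a name from the list of things; names that differ only in an ending like _2 or _b are one class to them, and where a whole thing is asked for, a point or a joint stands for the part that bears it (a point fixed in the world has none). Each returns a list of dicts, best first, with "p" (0 to 1); they miss things now and then, are a little off and sometimes report something else, mostly with a low value. They report only what shows in the picture. A call takes as long as a camera call.
- r.recognise(picture, query): "position" ([x, y, z] in m, in world coordinates, good to about 4 mm: the middle of the surface that is visible of it).
The state is a dict: "time": time; "joint_positions": joint angles; "joint_velocities": joint speeds; "joint_torque": joint torques, N m; "eef_pos": TCP position; "tcp_rot": TCP orientation; "force": force on the tool from outside, world axes, zero at the start; "torque": the same for the moment, N m; "width": finger opening in m; "grip_force": force on a finger pad.
Only numpy, scipy, OpenCV 4.12 (cv2) and the standard library are available. Lean on these libraries where they do the work, as an engineer would, in place of code of your own. Each camera call takes 0.05 s, during which the arm holds its last target. There are 200 camera calls.

## Working session

There is one attempt and no reset: what is moved stays moved. The work goes in short steps, Python scripts to look and compute and a tool call to move; the robot and the scene stay as the last step left them, time stands still between calls to the robot, and variables do not carry over. Pictures are saved under pics/ and viewed, at most 10 in all, crops included, and the job is handed in when it is done.

Besides the shell and the picture viewer there is one more tool, called after "Emit:" as name([rows], argument=value, ...), one row to a line, values as JSON. send_rows: Moves the arm, as the interface text tells. Its arguments: {"type":"object","properties":{"commands":{"type":"array","items":{"type":"array","items":{"type":"number"}}},"jaw":{"type":"number"}},"required":["commands"]}

```bash
mkdir -p pics
cat > h.py <<'E'
import numpy as np, cv2
from bench import r
def save(s,n,crop=None,k=1):
    f=s["frame"][:,:,::-1]
    if crop: f=f[crop[1]:crop[3],crop[0]:crop[2]]
    cv2.imwrite(f"pics/{n}.png",cv2.resize(f,None,fx=k,fy=k,interpolation=cv2.INTER_CUBIC))
def world(s,u,v,z=None):
    K=s["mtx"];d=np.array([(u-K[0,2])/K[0,0],-(v-K[1,2])/K[1,1],-1.])
    R=np.array(s["rotation"]);e=np.array(s["eye"]);w=R@d
    t=s["range_z"][int(v),int(u)] if z is None else (z-e[2])/w[2]
    return e+t*w
E
python3 - <<'E'
from h import *
np.set_printoptions(precision=4,suppress=True)
for c in ("scene","side"):
    s=r.snapshot(c);save(s,c);print(c,s["eye"])
    for q in ("hob","saucepan","casserole","left_dial","right_dial","left_dial_tip","right_dial_tip"):
        print(q,[(np.round(d["position"],3),round(d["p"],2)) for d in r.recognise(s,q)[:2]])
print(r.get_obs())
E
```

```text
scene [1.2573 0.2421 0.5439]
hob [(array([0.758, 0.042, 0.055]), 0.73)]
saucepan [(array([0.688, 0.143, 0.099]), 0.72)]
casserole [(array([ 0.708, -0.1  ,  0.095]), 0.59)]
left_dial [(array([0.532, 0.148, 0.074]), 0.76)]
right_dial [(array([ 0.538, -0.098,  0.077]), 0.82)]
left_dial_tip [(array([ 0.536, -0.099,  0.077]), 0.5)]
right_dial_tip [(array([ 0.534, -0.095,  0.075]), 0.85)]
side [ 0.5147 -0.6521  0.4799]
hob [(array([0.522, 0.134, 0.078]), 0.62), (array([ 0.597, -0.16 ,  0.059]), 0.61)]
saucepan [(array([0.711, 0.13 , 0.104]), 0.67)]
casserole [(array([ 0.715, -0.075,  0.097]), 0.95)]
left_dial []
right_dial [(array([ 0.526, -0.112,  0.077]), 0.57)]
left_dial_tip [(array([0.519, 0.14 , 0.076]), 0.9)]
right_dial_tip [(array([ 0.528, -0.11 ,  0.077]), 0.75)]
{'time': 0.8, 'joint_positions': array([-1.3963,  0.0522,  1.4007, -0.    ,  1.6886, -0.0703]), 'joint_velocities': array([-0.0019, -0.0009, -0.0004,  0.0006,  0.0009, -0.0001]), 'joint_torque': array([ -0.0006, -38.1515, -36.0295,  -0.0002,   0.0004,   0.    ]), 'eef_pos': array([ 0.1273, -0.5094,  0.2093]), 'tcp_rot': array([[ 0.9702,  0.2424,  0.    ],
       [ 0.2424, -0.9702, -0.0001],
       [-0.    ,  0.0001, -1.    ]]), 'force': array([0.1292, 0.1295, 0.1135]), 'torque': array([-0.0102, -0.002 ,  0.0211]), 'grip_force': 0.0, 'width': 0.08505386465880982}
```

View pics/scene.png

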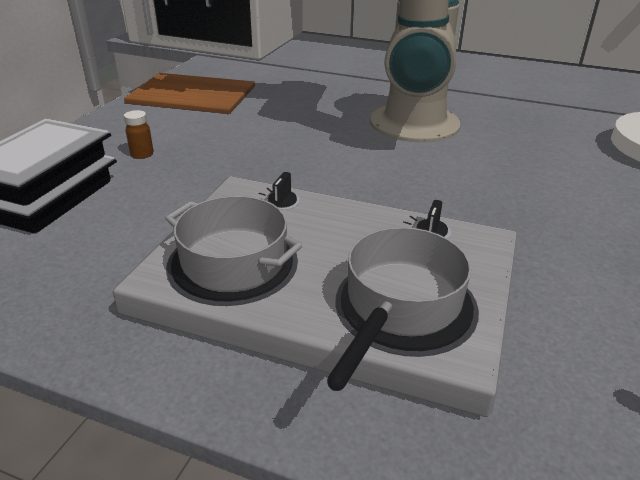

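View pics/side.png

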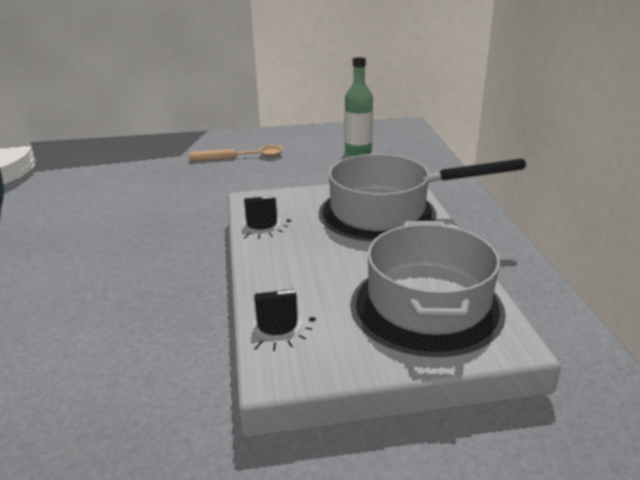

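The saucepan (scene px 408,280; side px 378,195) stands on the left (+y) plate. Its dial is the left one (scene px 433,222; side px 262,212), at about (0.527, 0.145).

Emit:
send_rows([
  [0.26, -0.27, 0, 0, 0, 0],
  [0.26, -0.27, 0, 0, 0, 0],
  [0.26, -0.27, 0, 0, 0, 0],
  [0.26, -0.27, 0, 0, 0, 0],
  [0.26, -0.27, 0, 0, 0, 0],
  [0.26, -0.27, 0, 0, 0, 0],
  [0.26, -0.27, 0, 0, 0, 0],
  [0.26, -0.27, 0, 0, 0, 0],
  [0.26, -0.27, 0, 0, 0, 0],
  [0.26, -0.27, 0, 0, 0, 0],
  [0.26, -0.27, 0, 0, 0, 0],
  [0.26, -0.27, 0, 0, 0, 0],
  [0.26, -0.27, 0, 0, 0, 0],
  [0.26, -0.27, 0, 0, 0, 0],
  [0.26, -0.27, 0, 0, 0, 0],
  [0.26, -0.27, 0, 0, 0, 0],
  [0.26, -0.27, 0, 0, 0, 0],
  [0.26, -0.27, 0, 0, 0, 0],
  [0.26, -0.27, 0, 0, 0, 0],
  [0.26, -0.27, 0, 0, 0, 0],
], jaw=0)

```text
time: 2.8
eef_pos: [0.5015, 0.1421, 0.2093]
tcp_rot: [[0.97, 0.243, 0.0], [0.243, -0.97, -0.0], [0.0, 0.0, -1.0]]
force: [-0.3, -0.4, 0.1]
width: 0.0852
grip_force: 0.0
```

Emit:
send_rows([
  [0, 0, 0, 0, 0, -0.023],
  [0, 0, 0, 0, 0, -0.023],
  [0, 0, 0, 0, 0, -0.023],
  [0, 0, 0, 0, 0, -0.023],
  [0, 0, 0, 0, 0, -0.023],
  [0, 0, 0, 0, 0, -0.023],
  [0, 0, 0, 0, 0, -0.023],
  [0, 0, 0, 0, 0, -0.023],
  [0, 0, 0, 0, 0, -0.023],
  [0, 0, 0, 0, 0, -0.023],
  [0, 0, 0, 0, 0, -0.023],
  [0, 0, 0, 0, 0, -0.023],
  [0, 0, 0, 0, 0, -0.023],
  [0, 0, 0, 0, 0, -0.023],
  [0, 0, 0, 0, 0, -0.023],
  [0, 0, 0, 0, 0, -0.023],
  [0, 0, 0, 0, 0, -0.023],
  [0, 0, 0, 0, 0, -0.023],
])

```text
time: 4.6
eef_pos: [0.5009, 0.1406, 0.2093]
tcp_rot: [[-0.958, 0.286, -0.0], [0.286, 0.958, -0.0], [-0.0, -0.0, -1.0]]
force: [-0.3, -0.1, -0.0]
width: 0.0852
grip_force: 0.0
```

Run:
```python
from h import *
np.set_printoptions(precision=4,suppress=True)
s=r.snapshot("wrist");save(s,"w1");o=r.get_obs();print(o["time"],o["eef_pos"],o["tcp_rot"],o["joint_positions"],s["eye"])
for q in ("left_dial","left_dial_tip","saucepan"):
    print(q,[(np.round(d["position"],3),round(d["p"],2)) for d in r.recognise(s,q)[:2]])
```

```text
4.65 [0.5009 0.1406 0.2093] [[-0.9604  0.2787  0.0001]
 [ 0.2787  0.9604 -0.0001]
 [-0.0001 -0.0001 -1.    ]] [ 0.2026  0.0387  1.4147 -0.0001  1.6882 -1.0857] [0.4278 0.1634 0.3736]
left_dial [(array([0.517, 0.146, 0.065]), 0.75), (array([ 0.701, -0.154,  0.068]), 0.37)]
left_dial_tip [(array([0.522, 0.146, 0.06 ]), 0.63)]
saucepan [(array([0.685, 0.154, 0.067]), 0.87)]
```

View pics/w1.png

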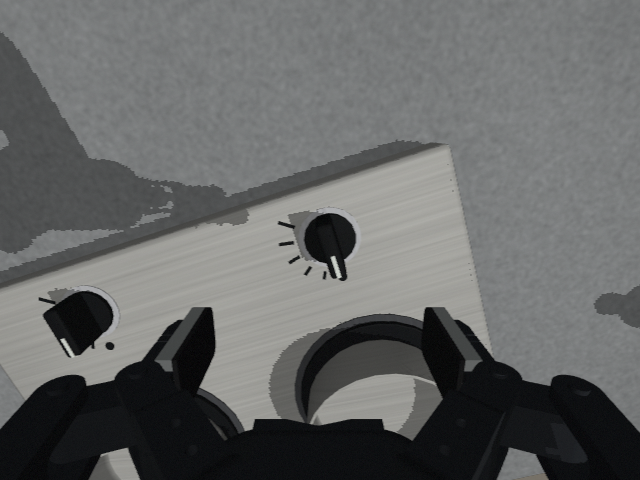

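Run:
```python
from h import *
np.set_printoptions(precision=4,suppress=True)
s=r.snapshot("wrist");save(s,"w2",(240,130,480,310),3.3)
W=lambda u,v,z:world(s,u,v,z)
a,b=W(220,216,.055),W(440,148,.055);c=W(480,300,.055)
print("front yaw",np.degrees(np.arctan2(*(b-a)[1::-1]))-90,"left yaw",np.degrees(np.arctan2(*(c-b)[1::-1])),b)
y=np.arctan2(*(b-a)[1::-1])-np.pi/2
R=np.array([[np.cos(y),-np.sin(y)],[np.sin(y),np.cos(y)]]);co=W(448,145,.055)[:2]
print("axis from corner",co+R@[.05,-.125])
print("skirt",W(330,238,.058),"topmid",W(329,238,.098), "tip",W(337.5,267,.098))
# range-based bar top
P=np.array([world(s,u,v) for u in range(290,370) for v in range(200,290)]);q=P[P[:,2]>.09]
print(len(q),q.mean(0),"pca",(lambda v:np.degrees(np.arctan2(v[1],v[0])))(np.linalg.svd(q[:,:2]-q[:,:2].mean(0))[2][0]),q.min(0),q.max(0))
```

```text
front yaw 0.04402922620694483 left yaw 3.424044083135101 [0.473  0.2608 0.055 ]
axis from corner [0.5227 0.1429]
skirt [0.522  0.1472 0.058 ] topmid [0.5098 0.1486 0.098 ] tip [0.5359 0.1482 0.098 ]
993 [0.5167 0.1474 0.1071] pca -6.501270682077074 [0.4281 0.1393 0.0903] [0.5451 0.1642 0.3736]
```

View pics/w2.png

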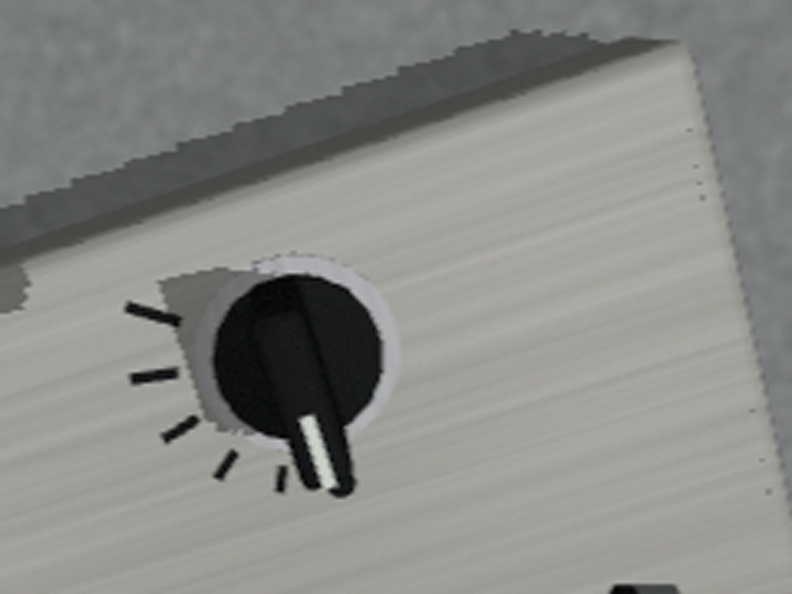

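The pointer (crop 318,450) covers the off dot, with five bars visible clockwise of it, so the left dial is at off. I'll refine the axis and yaw.

Run:
```python
from h import *
np.set_printoptions(precision=4,suppress=True)
s=r.snapshot("wrist")
P=np.array([world(s,u,v) for u in range(290,370) for v in range(200,290)])
for lo,hi in((.092,.11),(.088,.11)):
    q=P[(P[:,2]>lo)&(P[:,2]<hi)];r_=cv2.minAreaRect(q[:,:2].astype(np.float32)*1000)
    print(len(q),q.mean(0),r_,"pca",(lambda v:np.degrees(np.arctan2(v[1],v[0])))(np.linalg.svd(q[:,:2]-q[:,:2].mean(0))[2][0]))
W=lambda u,v,z:world(s,240+u/3.3,130+v/3.3,z)
e,f=W(275,315,.098),W(322,487,.098);print("bar",e,f,np.degrees(np.arctan2(f[1]-e[1],f[0]-e[0])))
e,f=W(307,418,.098),W(330,487,.098);print("white",np.degrees(np.arctan2(f[1]-e[1],f[0]-e[0])))
m=P[(P[:,2]>.05)&(P[:,2]<.06)];print("panel z",np.median(m[:,2]))
for u,v in((300,345),):print("disc",W(298,356,.063))
for u,v in((280,478),(227,465),(180,429),(154,376),(153,314)):
    d=W(u,v,.055)[:2]-W(298,356,.063)[:2];print(np.degrees(np.arctan2(d[1],d[0])).round(1),end=' ')
```

```text
942 [0.5203 0.1467 0.0972] ((521.6637573242188, 146.53781127929688), (47.662960052490234, 13.937687873840332), 1.0962941646575928) pca 1.222492731240852
970 [0.5199 0.1468 0.097 ] ((521.618896484375, 146.56089782714844), (47.75163650512695, 13.985587120056152), 1.0961904525756836) pca 1.1569173067680354
bar [0.4985 0.1472 0.098 ] [0.5449 0.1456 0.098 ] -2.013844709132627
white 1.0156710054393303
panel z 0.05475922155322974
disc [0.5204 0.1478 0.063 ]
-23.7 -46.5 -71.0 -95.5 -120.8
```

Emit:
send_rows([
  [0, 0, 0, 0, 0, -0.016],
  [0, 0, 0, 0, 0, -0.016],
  [0, 0, 0, 0, 0, -0.016],
  [-0.1, 0.03, 0.3, 0, 0, 0],
  [-0.1, 0.025, 0.3, 0, 0, 0],
  [0, 0, 0.3, 0, 0, 0],
  [0, 0, 0, 0, 0, 0],
  [0, 0, 0, 0, 0, 0],
], jaw=0)

```text
time: 5.7
eef_pos: [0.5209, 0.1462, 0.1199]
tcp_rot: [[-1.0, -0.005, -0.0], [-0.005, 1.0, -0.0], [0.0, -0.0, -1.0]]
force: [0.8, 0.2, 0.8]
width: 0.0852
grip_force: 0.0
```

Emit:
send_rows([
  [0, 0, 0.2, 0, 0, 0],
  [0, 0, 0.2, 0, 0, 0],
  [0, 0, 0.13, 0, 0, 0],
  [0, 0, 0, 0, 0, 0],
  [0, 0, 0, 0, 0, 0],
])

```text
time: 6.2
eef_pos: [0.5216, 0.1463, 0.0678]
tcp_rot: [[-1.0, -0.006, 0.002], [-0.006, 1.0, 0.0], [-0.002, 0.0, -1.0]]
force: [-0.3, -0.2, -0.5]
width: 0.0857
grip_force: 0.0
```

Emit:
send_rows([
  [0, 0, 0, 0, 0, 0],
  [0, 0, 0, 0, 0, 0],
  [0, 0, 0, 0, 0, 0],
  [0, 0, 0, 0, 0, 0],
  [0, 0, 0, 0, 0, 0],
  [0, 0, 0, 0, 0, 0],
  [0, 0, 0, 0, 0, 0],
  [0, 0, 0, 0, 0, 0],
  [0, 0, 0, 0, 0, 0],
  [0, 0, 0, 0, 0, 0],
  [0, 0, 0, 0, 0, 0],
  [0, 0, 0, 0, 0, 0],
], jaw=255)

```text
time: 7.4
eef_pos: [0.5209, 0.1457, 0.0667]
tcp_rot: [[-1.0, -0.006, 0.0], [-0.006, 1.0, -0.001], [-0.0, -0.001, -1.0]]
force: [-1.9, -4.9, 6.0]
width: 0.0119
grip_force: 61.2
```

Emit:
send_rows([
  [0, 0, 0, 0, 0, 0.021],
  [0, 0, 0, 0, 0, 0.021],
  [0, 0, 0, 0, 0, 0.021],
  [0, 0, 0, 0, 0, 0.021],
  [0, 0, 0, 0, 0, 0.021],
  [0, 0, 0, 0, 0, 0.021],
  [0, 0, 0, 0, 0, 0.021],
  [0, 0, 0, 0, 0, 0.021],
  [0, 0, 0, 0, 0, 0.021],
  [0, 0, 0, 0, 0, 0.019],
  [0, 0, 0, 0, 0, 0],
  [0, 0, 0, 0, 0, 0],
  [0, 0, 0, 0, 0, 0],
])

```text
time: 8.7
eef_pos: [0.5215, 0.1463, 0.0667]
tcp_rot: [[-0.269, 0.963, 0.002], [0.963, 0.269, 0.0], [-0.0, 0.002, -1.0]]
force: [3.1, -0.5, 3.5]
width: 0.0119
grip_force: 60.9
```

Emit:
send_rows([
  [0, 0, 0, 0, 0, 0],
  [0, 0, 0, 0, 0, 0],
  [0, 0, 0, 0, 0, 0],
  [0, 0, 0, 0, 0, 0],
  [0, 0, 0, 0, 0, 0],
  [0, 0, 0, 0, 0, 0],
  [0, 0, 0, 0, 0, 0],
  [0, 0, 0, 0, 0, 0],
], jaw=0)

```text
time: 9.5
eef_pos: [0.5208, 0.1462, 0.0663]
tcp_rot: [[-0.267, 0.964, 0.0], [0.964, 0.267, -0.0], [-0.0, -0.0, -1.0]]
force: [0.3, -0.2, 0.7]
width: 0.0856
grip_force: 0.0
```

Emit:
send_rows([
  [0, 0, -0.3, 0, 0, 0],
  [0, 0, -0.3, 0, 0, 0],
  [0, 0, -0.3, 0, 0, 0],
  [0, 0, -0.3, 0, 0, 0],
  [0, 0, -0.3, 0, 0, 0],
  [0, 0, 0, 0, 0, 0],
  [0, 0, 0, 0, 0, 0],
])

```text
time: 10.2
eef_pos: [0.521, 0.1462, 0.2165]
tcp_rot: [[-0.267, 0.964, 0.001], [0.964, 0.267, 0.0], [-0.0, 0.001, -1.0]]
force: [-0.4, 0.1, -1.6]
width: 0.0849
grip_force: 0.0
```

Run:
```python
from h import *
s=r.snapshot("wrist");save(s,"w3");o=r.get_obs();print(o["time"],o["eef_pos"],o["width"],o["force"])
P=np.array([world(s,u,v) for u in range(0,640) for v in range(0,480)])
q=P[(P[:,2]>.09)&(P[:,2]<.105)&(np.hypot(P[:,0]-.5215,P[:,1]-.1465)<.03)]
print(len(q),cv2.minAreaRect(q[:,:2].astype(np.float32)*1000))
```

```text
10.25 [0.52054781 0.14613486 0.21527877] 0.08541278893124654 [ 0.728216    0.62735312 -0.22789912]
959 ((521.6509399414062, 146.4296875), (13.966732025146484, 48.791934967041016), 15.786596298217773)
```

View pics/w3.png

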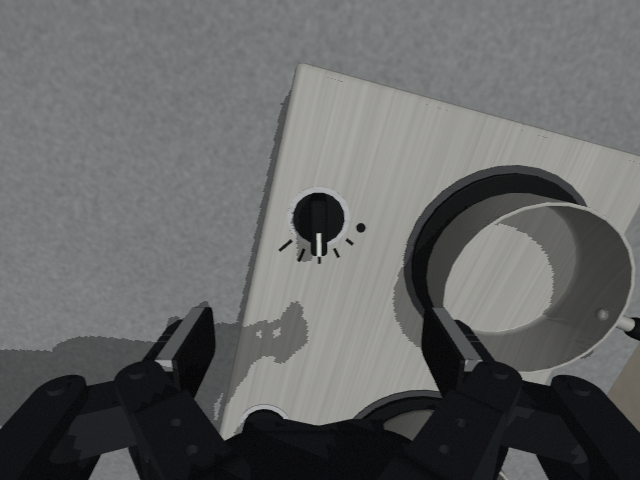

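The pointer (319,243) lies on the third bar (319,260). The dot and bars 1 and 2 are on its right, and bars 4 and 5 on its left. The bar's measured angle is about -74°, as wanted, the pan is unmoved and the gripper is clear.

```bash
python3 -c "
from bench import r
print(r.close_job())"
```

```text
the job is handed in; nothing more can be done
None
```

The left dial, in front of the long-handled saucepan's plate, is at setting 3 and released; the robot did not touch the pans or the other dial, and the job is handed in.

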